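# Move three samples on to their next test station

### The arm

A 7-joint arm with a two-finger parallel gripper is mounted at the origin on the work surface. World frame = base frame: x ahead of the robot, y to its left, z up, the work surface at z = 0. Lengths are in m, angles in rad, forces in N, time in s.
With the tool pointing down it reaches from about 0.4 to 0.875 m from the base axis. Payload 19.3 kg.
Tool frame: the origin (TCP) lies at the very end of the fingers, on their centre line; the grasp point (between the pads) lies 19 mm behind it; z points along the fingers, y is the line along which they close (so a half turn about z gives the same grasp; the last joint's range is limited). The gripper opens to 85 mm and grips with 20 to 120 N. Pads are 22 mm wide; open, the fingers measure 114 mm over their backs; the gripper's body (76 mm by 85 mm) begins 54 mm behind the grasp point. The pads swing forward as they close: fully open they stand 13 mm farther back than shut.
Start: joints at [1.213, 0.521, -0.036, 1.599, 0.021, 1.021, -0.113], TCP at [0.177, -0.599, 0.209] pointing down, gripper open.
Joint ranges: [-2.91, 2.91], [-0.3, 2.13], [-1.5, 1.42], [0.17, 2.43], [-1.26, 4.41], [0.16, 1.93], [-2.52, 2.52]. Speed limits (rad/s): [1.89, 1.89, 2.39, 2.39, 3.01, 3.01, 3.01].

### API

Orientations are given as [roll, pitch, yaw] about the fixed x, y, z axes, in that order (R = Rz(yaw) Ry(pitch) Rx(roll)).
In Python, from workcell import bot, grab_frame, calibration, job gives the robot as it stands.
- The arm moves only by the shell command python3 -m creep 'ROWS' [FORCE]. ROWS is a JSON list of rows, 1 to 5 of them, each of 7 numbers: the finger opening in m, then dx, dy, dz in units of 25 mm, then a rotation vector rx, ry, rz in units of 0.2 rad; each row is the pose to reach, as a shift and turn from the pose commanded when the command began, along the tool's axes at that moment; what a row does not reach only later rows make up. A row lasts 1/8 s, in which the tool goes at most 0.0625 m and 0.188 rad, less where a joint would pass 70% of its speed; a pose out of reach is approached as far as the arm can. The fingers move at their own pace and stop on an object; FORCE is the grip in N (left out, the last holds). Time passes only in rows, so rows that do not move let the fingers close. It prints the time, the measured TCP pose, the force, the opening and the grip force at its end. Input that does not fit is refused with a message, and nothing moves.
- bot.observe(): the state, without advancing time (a new reading comes with each control period).
- grab_frame(name): name is "scene" or "top"; returns (picture, depth): 420x560x3 uint8, blue, green, red; 420x560 float32, m along the optical axis (not along the pixel's ray), 0 where there is no reading.
- calibration(name): a dict with "vfov" (degrees; the focal length in pixels is half the picture's height over the tangent of half this angle, whatever the lens; pixels are square), "cx", "cy" (the principal point, pixels), "eye" and "attitude" of the camera in the world. Camera axes: x right, y down, z forward; pixel columns grow to the right and rows downward; lengths in m; the calibration is good to about 2 mm. A picture is of the moment at which its call begins. calibration takes no time and is no camera call.
- job.job_done(): hands the job in; it is judged then, once.
The state is a dict: "clock": time; "qpos": joint angles; "qd": joint speeds; "joint_efforts": joint torques, N m; "position": TCP position; "tool_rot": TCP orientation; "force": force on the tool from outside, world axes, zero at the start; "moment": the same for the moment, N m; "grip_width": finger opening in m; "finger_force": force on a finger pad.
Only numpy, scipy, OpenCV 4.12 (cv2) and the standard library are available. Lean on these libraries where they do the work, as an engineer would, in place of code of your own. Each camera call takes 0.05 s, during which the arm holds its last target. There are 200 camera calls.

### The job

The three samples in this test cell have been measured and each must now move on to its next station: the flanged hub from the linear stage to the centre of the rotary table, the stepper motor from the rotary table to the centre of the scale's pan, and the angle bracket from the scale to the centre of the linear stage's platform. The rubber mat is free for parking a sample on the way. Set the samples down standing upright as they stand now, never let one tip over, and leave the lens, the screw jar and the power adapter that stand between the stations where they are.

Things in the scene. Friction and masses are not known exactly. Their poses are not given: they have to be found in the camera images.
- flanged_hub: Sample: bare aluminium flanged hub standing on its flange, boss up. Flange 64 mm diameter, 10 mm thick; above it a plain round boss 34 mm diameter up to 50 mm height (bore only a dark disc). About 0.18 kg. Origin: centre of the underside; z up along the axis. Grip across the boss. Starts on the linear stage.
- stepper_motor: Sample: stepper motor standing on its rear cap, shaft up. Square body 42 x 42 mm, 48 mm high, black with aluminium end caps; on top a 5 mm shaft up to 64 mm height; small white socket low on the +x side, 5 mm proud, not solid. About 0.28 kg. Origin: centre of the underside; z up, x and y square to its flat sides. Starts on the rotary table.
- angle_bracket: Sample: L-shaped aluminium bracket on its foot. Foot 70 (x) by 56 (y) mm, 10 thick; the upright, 10 mm thick (x), 56 wide (y), rises from the foot's -x edge (x -35 to -25 mm) to 62 mm height. About 0.18 kg. Origin: centre of the foot's underside; this is what must be centred. Grip across the upright's thickness. Starts on the scale.
- linear_stage: Station for the bracket: black motorised linear stage, 276 mm long, stepper motor at its +x end; on it a square aluminium platform 110 x 110 mm with eight dark holes, flat top 68 mm above the bench. The platform does not move. Origin: on the bench under the platform's centre; x along the stage. Fixed to the bench.
- rotary_table: Station for the hub: motorised rotary table, grey 116 mm square base, stepper motor at its +x side; on it a round steel disc 112 mm in diameter with four radial slot marks, flat top 70 mm above the bench. The disc does not turn. Origin: on the bench under the disc's centre. Fixed to the bench.
- bench_scale: Station for the motor: white bench scale 200 (x) by 130 (y) mm, display at its -x end; square steel pan 120 x 120 mm, flat top 55 mm above the bench, does not sink. Origin: on the bench under the pan's centre. Fixed to the bench.
- rest_mat: Free parking spot: dark flat rubber mat, 130 x 130 mm, 5 mm thick, stuck to the bench, empty at the start. Origin: centre of its underside, on the bench. Its place differs from start to start.
- camera_lens: Bystander, loose: black camera lens standing upright between two stations, 32 mm diameter, 44 mm high. Origin: centre of its underside. Leave alone.
- screw_jar: Bystander, loose: small clear jar with a grey cap standing between two stations, 34 mm diameter, 48 mm high. Origin: centre of its underside. Leave alone.
- power_adapter: Bystander, loose: black power adapter lying between two stations, 80 mm (x) by 34 mm (y), 26 mm high. Origin: centre of its underside. Leave alone.
Mind the look-alikes: they are no part of the job. What is shaped like the stepper_motor but orange is not meant.

How it is judged:
At the end, for the whole second after the job is handed in: The hub stands on the rotary table, the motor on the scale's pan and the bracket on the linear stage's platform, each with its origin within 12 mm (horizontally) of the station's centre, its underside on the station's top (within 4 mm), upright within about 4 degrees and at rest (horizontal distance between flanged_hub and rotary_table below 0.012 m and z of flanged_hub in the frame of rotary_table between 0.066 and 0.074 m and angle between each of flanged_hub, stepper_motor, angle_bracket's own z axis and vertical below 0.08 rad and linear speed of each of flanged_hub, stepper_motor, angle_bracket below 0.02 m/s and angular speed of each of flanged_hub, stepper_motor, angle_bracket below 0.2 rad/s and horizontal distance between stepper_motor and bench_scale below 0.012 m and z of stepper_motor in the frame of bench_scale between 0.051 and 0.059 m and horizontal distance between angle_bracket and linear_stage below 0.012 m and z of angle_bracket in the frame of linear_stage between 0.064 and 0.072 m); the robot touches nothing.
It fails at once if one of the samples is tipped over (leans more than 35 degrees) (angle between any of flanged_hub, stepper_motor, angle_bracket's own z axis and vertical above 0.61 rad).
It fails at once if the camera lens is shifted by more than 20 mm or knocked over (distance of camera_lens from where it was at the start of the episode above 0.02 m or angle between camera_lens's own z axis and vertical above 0.4 rad).
It fails at once if the screw jar is shifted by more than 20 mm or knocked over (distance of screw_jar from where it was at the start of the episode above 0.02 m or angle between screw_jar's own z axis and vertical above 0.4 rad).
It fails at once if the power adapter is shifted by more than 20 mm or knocked over (distance of power_adapter from where it was at the start of the episode above 0.02 m or angle between power_adapter's own z axis and vertical above 0.4 rad).
It also fails if it takes over 128 s, if anything falls off the work surface, if the arm or the gripper's body presses on something with over 40 N, if the wrist force passes 120 N, or if a joint passes its speed limit or range.

## Working session

There is one attempt and no reset: what is moved stays moved. The work goes in short steps, Python scripts to look and compute and a shell command to move; the robot and the scene stay as the last step left them, time stands still between calls to the robot, and variables do not carry over. Pictures are saved under pics/ and viewed, at most 16 in all, crops included, and the job is handed in when it is done.

```bash
mkdir -p pics; ls; python3 - <<'E'
from workcell import bot, grab_frame, calibration, job
import cv2, numpy as np
o=bot.observe(); print({k:np.round(v,3).tolist() for k,v in o.items()})
for n in ("scene","top"):
    p,d=grab_frame(n); cv2.imwrite(f"pics/{n}0.png",p); np.save(f"{n}0.npy",d); print(n,calibration(n))
E
```

```text
pics
{'clock': 0.0, 'qpos': [1.213, 0.522, -0.036, 1.6, 0.021, 1.021, -0.113], 'qd': [-0.001, 0.001, -0.001, -0.0, 0.002, 0.001, 0.001], 'joint_efforts': [-0.001, -92.708, 1.979, -36.992, 0.018, 0.008, 0.0], 'position': [0.177, -0.599, 0.208], 'tool_rot': [-3.14, 0.0, 0.288], 'force': [0.138, -0.129, -0.116], 'moment': [0.023, -0.008, -0.018], 'finger_force': 0.0, 'grip_width': 0.085}
scene {'vfov': 53.61726959084661, 'cx': 274.92357843415556, 'cy': 215.17319990606939, 'eye': array([ 1.34475542, -0.21719183,  0.67016473]), 'attitude': array([-2.18777456,  0.00783557,  1.34217339])}
top {'vfov': 44.713081306059294, 'cx': 278.67133208143457, 'cy': 204.82545607188294, 'eye': array([ 0.2597434 , -0.06620277,  1.65180497]), 'attitude': array([-2.97992554,  0.00475472, -1.57445084])}
```

View pics/top0.png

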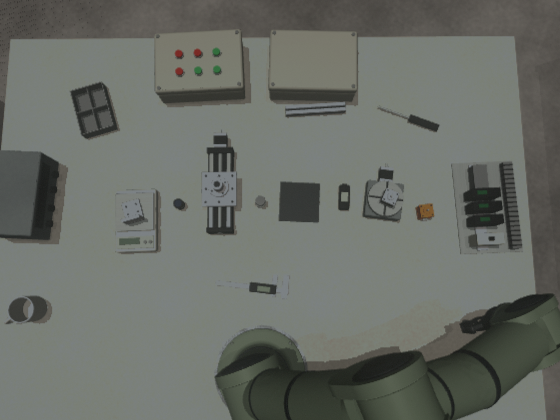

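View pics/scene0.png

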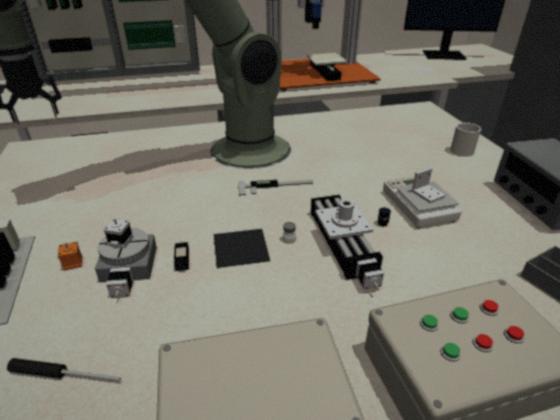

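The top view shows the scale with the bracket at (137,220), the lens at (180,204), the stage with the hub at (219,188), and the jar at (260,201). The mat is at (299,202), the adapter at (344,197), the rotary table with the motor at (387,198), and the orange decoy at (426,212). The scene view shows the same layout from the front. Next I'll get the height map and an enlarged crop.

```bash
cat > h.py <<'E'
import cv2, numpy as np
from scipy.spatial.transform import Rotation as R
from workcell import bot, grab_frame, calibration, job
def cam(n):
    c=calibration(n); return 210/np.tan(np.radians(c["vfov"])/2),c["cx"],c["cy"],np.array(c["eye"]),R.from_euler("xyz",c["attitude"]).as_matrix()
def cloud(n,d):
    f,cx,cy,e,M=cam(n); v,u=np.mgrid[:420,:560]
    return np.stack([(u-cx)/f*d,(v-cy)/f*d,d],-1)@M.T+e
def ray(n,u,v,z):
    "pixel(s) -> world point on plane z"
    f,cx,cy,e,M=cam(n); r=np.stack([(np.asarray(u)-cx)/f,(np.asarray(v)-cy)/f,np.ones(np.shape(u))],-1)@M.T
    return e+r*((z-e[2])/r[...,2])[...,None]
def proj(n,p):
    f,cx,cy,e,M=cam(n); q=(np.asarray(p)-e)@M; return q[...,:2]/q[...,2:]*f+[cx,cy]
def tool(p,yaw=None):
    "shift in tool axes from the measured pose to world point p; turn about tool z to yaw"
    o=bot.observe(); M=R.from_euler("xyz",o["tool_rot"]); print("at",np.round(o["position"],4),np.round(o["tool_rot"],3),"t",round(o["clock"],2))
    print("shift",np.round(M.inv().apply(np.array(p)-o["position"]),4), "rot",None if yaw is None else np.round((M.inv()*R.from_euler("xyz",[np.pi,0,yaw])).as_rotvec(),3))
E
python3 - <<'E'
from h import *
p=cv2.imread("pics/top0.png"); d=np.load("top0.npy"); W=cloud("top",d)
cv2.imwrite("pics/topA.png",cv2.resize(p[120:260,105:265],None,fx=4.2,fy=4.2,interpolation=cv2.INTER_CUBIC))
cv2.imwrite("pics/topB.png",cv2.resize(p[120:260,265:445],None,fx=4,fy=4,interpolation=cv2.INTER_CUBIC))
z=W[...,2]; print("bench z",np.median(z[280:330,100:200]),np.median(z[130:160,270:340]),np.median(z[240:260,380:440]))
for nm,(u,v) in dict(scale=(150,200),stage=(205,200),hubtop=(219,185),mat=(299,202),disc=(372,200),motor=(389,196),jar=(260,201),lens=(179,203),adapter=(344,205)).items():
    print(nm,np.round(W[v,u],4))
print("noise",np.std(z[240:250,300:340]))
E
```

```text
bench z 0.00024939161753168015 0.0004447558843733157 0.0009769689996147468
scale [0.5374 0.349  0.0557]
stage [0.5345 0.1723 0.0683]
hubtop [0.573  0.1233 0.1145]
mat [ 0.5377 -0.1259  0.0031]
disc [ 0.5315 -0.3526  0.0715]
motor [ 0.5346 -0.3951  0.1238]
jar [ 5.334e-01 -2.000e-04  5.150e-02]
lens [0.531  0.261  0.0339]
adapter [ 0.523  -0.2697  0.0288]
noise 0.14251666014482037
```

View pics/topA.png

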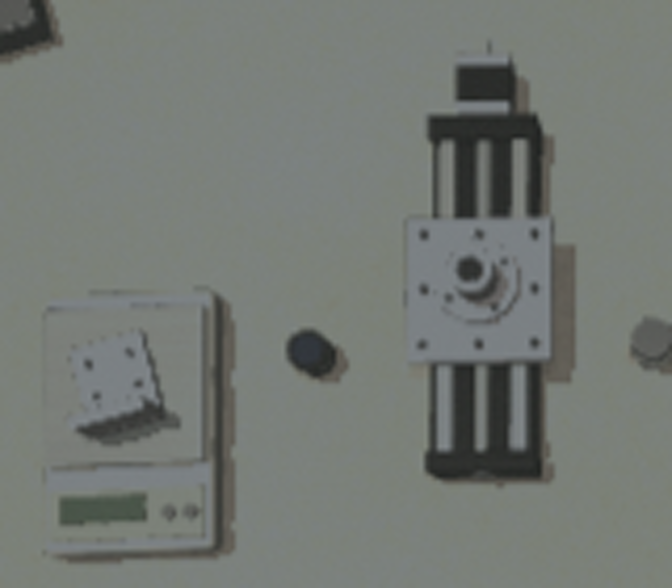

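View pics/topB.png

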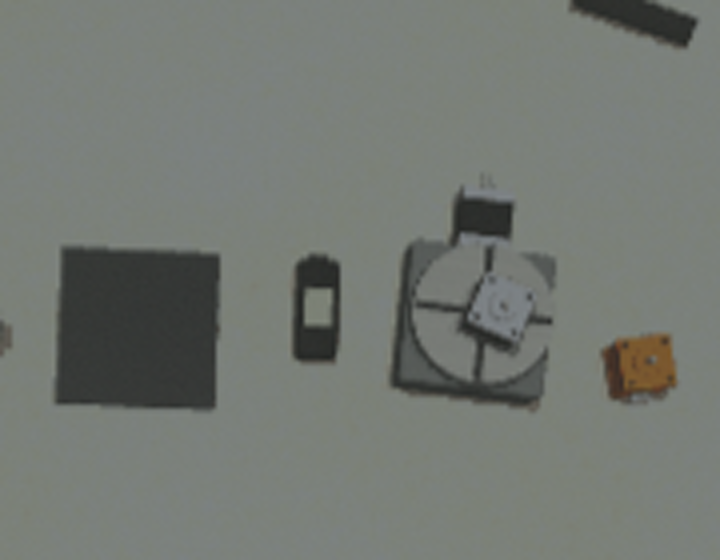

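Crop A shows the bracket on the pan with its upright along the lower (world -x) edge, near crop (120,420), and the hub boss top at (470,270). Crop B shows the motor top at (503,305), rotated about 20°, and the mat centred at (138,328). Next I'll measure with height masks and contours.

```bash
python3 - <<'E'
from h import *
d=np.load("top0.npy"); W=cloud("top",d); z=W[...,2]; bgr=cv2.imread("pics/top0.png")
def meas(nm,lo,hi,c,r,zz,n="top",extra=None):
    m=((z>lo)&(z<hi)).astype(np.uint8)
    w=np.zeros_like(m); w[c[1]-r:c[1]+r,c[0]-r:c[0]+r]=1; m&=w
    if extra is not None: m=(extra&(w>0)).astype(np.uint8)
    cs,_=cv2.findContours(cv2.resize(m,None,fx=4,fy=4,interpolation=cv2.INTER_NEAREST),0,1); k=max(cs,key=cv2.contourArea)[:,0]/4-.375
    P=ray(n,k[:,0],k[:,1],zz)[:,:2]*1000; P=P.astype(np.float32)
    (cx,cy),(a,b),an=cv2.minAreaRect(P); (ex,ey),er=cv2.minEnclosingCircle(P); (fx,fy),fa,_=cv2.fitEllipse(P)
    s=z[m>0]; mo=cv2.moments(P); print(nm,"rect",np.round([cx,cy,a,b,an],1),"circ",np.round([ex,ey,er],1),"ell",np.round([fx,fy,*fa],1),"cen",np.round([mo["m10"]/mo["m00"],mo["m01"]/mo["m00"]],1),"z",np.round([np.median(s),s.std()],4),m.sum())
meas("platform",.062,.074,(219,189),22,.068)
meas("hubtop",.108,.13,(217,185),10,.118)
meas("flange",.0735,.13,(219,188),14,.078)
meas("disc",.064,.078,(385,199),23,.070)
meas("motor",.105,.13,(389,196),12,.118)
meas("pan+",.050,.059,(137,212),24,.055)
meas("scale",.035,.2,(137,222),36,.05)
meas("foot",.0605,.13,(133,212),20,.065)
meas("upright",.090,.13,(133,212),20,.117)
g=bgr.max(2)
meas("mat",0,0,(299,202),28,.005,extra=g<85)
E
```

```text
platform rect [573.1 129.7 113.  111.9  89.7] circ [572.8 131.4  77.7] ell [571.7 129.8 126.9 130.1] cen [572.  129.6] z [0.0684 0.003 ] 808
hubtop rect [575.5 130.6  36.2  33.6  89.7] circ [576.1 130.3  18.7] ell [576.  130.5  33.5  34.7] cen [576.  130.5] z [0.1177 0.0039] 97
flange rect [578.  131.2  68.   64.8  27. ] circ [572.2 133.5  39. ] ell [575.8 131.6  64.5  67.9] cen [577.  131.5] z [0.0809 0.0179] 340
disc rect [ 538.3 -393.7  115.4  110.9   89.7] circ [ 539.6 -394.    58.3] ell [ 539.1 -393.9  110.7  112.5] cen [ 539.1 -393.9] z [0.0709 0.0031] 715
motor rect [ 534.8 -398.6   45.9   48.3   65.8] circ [ 535.5 -398.    30.7] ell [ 534.8 -398.6   49.5   51.8] cen [ 535.  -398.7] z [0.1185 0.0038] 202
pan+ rect [503.3 398.9 124.5 122.7   2.5] circ [502.  399.   84.2] ell [501.9 399.4 135.6 139.8] cen [502.3 400. ] z [0.0549 0.0024] 810
scale rect [475.3 393.8 200.8 133.1   2.8] circ [475.9 394.5 116. ] ell [475.3 395.1 149.  231.9] cen [475.7 395.4] z [0.0521 0.0154] 2433
foot rect [501.4 406.2  79.6  72.4  11.5] circ [503.9 403.5  48.6] ell [501.1 402.7  71.4  83.8] cen [500.1 402.5] z [0.0664 0.0198] 457
upright rect [471.1 390.2  18.2  62.5  16. ] circ [471.5 390.3  31.3] ell [471.3 389.9  16.9  73. ] cen [471.4 390. ] z [0.1148 0.0083] 96
mat rect [ 538.7 -126.1  132.9  131.2   87.2] circ [ 537.9 -126.1   90.5] ell [ 538.8 -126.   151.1  151.4] cen [ 538.8 -126. ] z [0.0057 0.1109] 1537
```

```bash
python3 - <<'E'
from h import *
for n in ("top","scene"):
    F=[grab_frame(n) for _ in range(9)]
    D=np.array([f[1] for f in F]); D[D==0]=np.nan; np.save(n+"1.npy",np.nan_to_num(np.nanmedian(D,0)))
    cv2.imwrite(f"pics/{n}1.png",np.mean([f[0] for f in F],0).astype(np.uint8))
t=cv2.imread("pics/top1.png"); s=cv2.imread("pics/scene1.png")
a=cv2.resize(t[190:240,110:160],(400,400),interpolation=cv2.INTER_CUBIC)
b=cv2.resize(s[160:240,380:460],(400,400),interpolation=cv2.INTER_CUBIC)
cv2.imwrite("pics/br.png",np.hstack([a,b]))
W=cloud("top",np.load("top1.npy")); np.set_printoptions(linewidth=200)
print((W[200:228,118:152,2]*1000).round().astype(int))
E
```

```text
[[ 55  54  59  54  56  54  58  55  56  53  54  57  61  64  67  63  63  64  65  67  65  57  54  54  56  54  56  56  52  53  55  55  58  54]
 [ 56  55  56  56  56  57  56  55  54  65  66  67  64  64  62  67  66  63  65  62  66  62  50  53  59  54  55  53  55  54  53  55  54  56]
 [ 53  56  55  54  54  53  61  64  66  64  66  65  67  65  64  65  66  64  65  65  66  61  55  52  55  56  58  54  55  55  55  56  55  57]
 [ 54  54  56  65  66  66  66  66  64  67  65  67  64  65  65  66  65  63  65  66  67  62  55  53  54  60  54  56  58  56  53  56  59  52]
 [ 57  55  54  56  67  65  66  65  67  66  67  64  67  65  64  65  66  66  65  66  65  66  60  54  57  56  53  55  54  55  56  55  53  57]
 [ 54  56  57  57  63  65  67  66  64  66  67  66  66  64  64  66  62  63  67  64  64  63  62  55  56  58  56  57  57  56  56  58  54  56]
 [ 57  53  55  53  68  67  68  64  67  67  65  66  66  64  67  66  64  61  63  64  68  68  69  55  54  55  57  55  59  57  56  57  57  56]
 [ 54  56  54  54  63  65  65  66  67  65  63  65  64  66  65  62  62  66  68  64  66  65  63  55  55  58  57  56  53  55  55  
[... 2092 characters left out ...]
 56]
 [ 56  55  55  55  54  55  55  79  74  71  66  61  56  58  53  55  55  57  55  56  54  56  53  58  55  54  56  56  54  55  54  58  58  57]
 [ 55  53  55  53  52  55  55  54  53  53  55  56  54  55  56  54  54  53  56  55  54  53  54  57  54  57  54  55  55  53  56  57  54  55]
 [ 56  53  53  55  54  58  54  54  57  57  54  57  55  56  55  57  55  56  54  55  55  55  57  57  53  54  54  56  55  53  54  59  56  53]
 [ 55  55  56  54  56  55  55  56  53  57  53  56  54  54  53  55  56  57  59  55  56  53  56  57  54  55  56  56  56  56  56  56  54  54]
 [ 54  59  55  55  54  56  54  56  55  55  55  56  55  53  57  55  53  54  56  56  56  51  56  56  53  56  55  55  55  55  58  54  55  56]]
```

View pics/br.png

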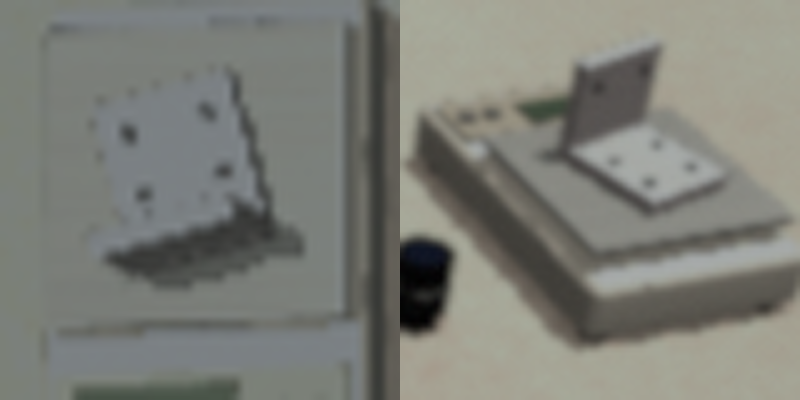

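The left half shows the bracket from the top: foot edge from (95,103) to (230,68) and upright top band from (95,245) to (265,220) in the crop. The right half, from the scene camera, confirms the upright is at the display side. Now I'll refine all the numbers with the averaged depth.

```bash
python3 - <<'E'
from h import *
W=cloud("top",np.load("top1.npy")); z=W[...,2]; Ws=cloud("scene",np.load("scene1.npy")); zs=Ws[...,2]
def meas(nm,lo,hi,c,r,zz,n="top"):
    Z=z if n=="top" else zs
    m=((Z>lo)&(Z<hi)).astype(np.uint8); w=np.zeros_like(m); w[c[1]-r:c[1]+r,c[0]-r:c[0]+r]=1; m&=w
    k,l,st,ce=cv2.connectedComponentsWithStats(m,connectivity=4); i=1+st[1:,4].argmax(); v,u=np.nonzero(l==i)
    P=(ray(n,u,v,zz)[:,:2]*1000).astype(np.float32)
    (cx,cy),s,an=cv2.minAreaRect(P); e,V=np.linalg.eigh(np.cov(P.T))
    print(nm,n,"rect",np.round([cx,cy,*s,an],1),"mean",P.mean(0).round(1),"sd*sqrt12",np.sqrt(e*12).round(1),"major axis deg",np.degrees(np.arctan2(V[1,1],V[0,1])).round(1),len(P))
meas("upright",.112,.13,(133,212),20,.117)
meas("foot",.060,.0705,(133,208),16,.065)
meas("motor",.111,.125,(389,196),14,.118)
meas("hub",.111,.125,(217,185),12,.118)
meas("disc",.064,.078,(385,199),23,.070)
meas("platform",.062,.074,(219,189),22,.068)
meas("pan",.050,.0598,(137,212),24,.055)
for nm,p in dict(up=(.473,.392,.117),mot=(.535,-.399,.118),hub=(.576,.131,.118),disc=(.539,-.394,.07),plat=(.573,.13,.068),pan=(.503,.399,.055)).items():
    u=proj("scene",p).round().astype(int); print(nm,u)
    meas(nm,p[2]-.006,p[2]+.006,u,{"disc":45,"plat":45,"pan":45}.get(nm,24),p[2],"scene")
E
```

```text
upright top rect [472.9 392.6  10.6  56.1  16. ] mean [472.9 393.2] sd*sqrt12 [10.9 57.4] major axis deg 106.5 66
foot top rect [506.7 403.   60.3  56.1  16.1] mean [511.7 403.5] sd*sqrt12 [50.5 58.5] major axis deg 89.3 283
motor top rect [ 535.5 -398.9   42.9   43.6   65.8] mean [ 535.3 -398.9] sd*sqrt12 [43.5 44.4] major axis deg 138.5 195
hub top rect [575.5 132.1  31.5  30.7   0.8] mean [576.5 131.1] sd*sqrt12 [29.  29.7] major axis deg 172.8 93
disc top rect [ 538.3 -395.2  110.1  108.5   89.7] mean [ 538.  -390.2] sd*sqrt12 [105.3 108.9] major axis deg -168.1 748
platform top rect [573.1 129.7 110.6 109.5  89.7] mean [569.1 128.1] sd*sqrt12 [122. 126.] major axis deg 128.3 882
pan top rect [502.2 400.4 120.  117.6   2.1] mean [501.8 397.4] sd*sqrt12 [135.2 136.9] major axis deg 108.6 995
up [423 170]
up scene rect [477.7 390.3  14.8  59.   16.1] mean [477.7 389.8] sd*sqrt12 [15.4 59. ] major axis deg 108.1 62
mot [116 224]
mot scene rect [ 540.9 -398.5   45.7   46.8   65.1] mean [ 542.1 -398.6] sd*sqrt12 [45.  45.5] major axis deg 149.7 243
hub [346 203]
hub scene rect [581.8 128.2  30.7  39.   68.3] mean [581.4 128.8] sd*sqrt12 [29.3 35.7] major axis deg 160.2 107
disc [123 242]
disc scene rect [ 549.3 -392.4  104.6  111.9   18.4] mean [ 557.  -390.5] sd*sqrt12 [ 84.6 109.9] major axis deg 109.9 887
plat [343 219]
plat scene rect [5.766e+02 1.281e+02 1.156e+02 1.117e+02 4.000e-01] mean [586.8 122.6] sd*sqrt12 [112.5 131.6] major axis deg 53.0 861
pan [426 195]
pan scene rect [505.8 396.1 123.7 122.6   2.1] mean [518.5 389.3] sd*sqrt12 [120.8 140.6] major axis deg 65.7 761
```

```bash
python3 -c "
from h import *
tool([.5355,-.399,.24],np.radians(65.8))"
```

```text
at [ 0.1774 -0.5993  0.2088] [-3.142 -0.     0.288] t 1.0
shift [ 0.4002 -0.0904 -0.0312] rot [-0.    -0.    -0.861]
```

Units first: shifts go in units of 25 mm and turns go in units of 0.2 rad. So 0.3 m is 12, 0.24 m is 9.6, -0.861 rad is -4.305.

```bash
python3 -m creep '[[0.085, 2.4, -0.544, -1.24, 0, 0, -0.85], [0.085, 4.8, -1.088, -1.24, 0, 0, -1.7], [0.085, 7.2, -1.632, -1.24, 0, 0, -2.55], [0.085, 9.6, -2.176, -1.24, 0, 0, -3.4], [0.085, 12, -2.72, -1.24, 0, 0, -4.305]]' 60
python3 -c "
from h import *
tool([.5355,-.399,.24],np.radians(65.8))"
```

```text
clock: 1.62
position: [0.4457, -0.4488, 0.2401]
tool_rot: [3.141, 0.0, 1.154]
force: [0.5, -1.9, -0.2]
grip_width: 0.085
finger_force: 0.0
at [ 0.4457 -0.4488  0.2401] [3.141 0.    1.154] t 1.62
shift [0.0819 0.0619 0.0001] rot [0.    0.    0.006]
```

```bash
python3 -m creep '[[0.085, 1.64, 1.24, 0, 0, 0, 0.03], [0.085, 3.28, 2.48, 0, 0, 0, 0.03], [0.085, 3.28, 2.48, 0, 0, 0, 0.03]]'
python3 -c "
from h import *
tool([.5355,-.399,.084],np.radians(65.8))
p,_=grab_frame('scene'); cv2.imwrite('pics/s2.png',cv2.resize(p[120:300,30:270],(800,600)))"
```

```text
clock: 2.0
position: [0.5378, -0.3968, 0.2393]
tool_rot: [3.141, -0.002, 1.148]
force: [0.1, -0.6, -0.7]
grip_width: 0.085
finger_force: 0.0
at [ 0.5378 -0.3968  0.2393] [ 3.141e+00 -2.000e-03  1.148e+00] t 2.0
shift [-0.0032 -0.0012  0.1553] rot [ 0.    -0.002 -0.   ]
```

View pics/s2.png

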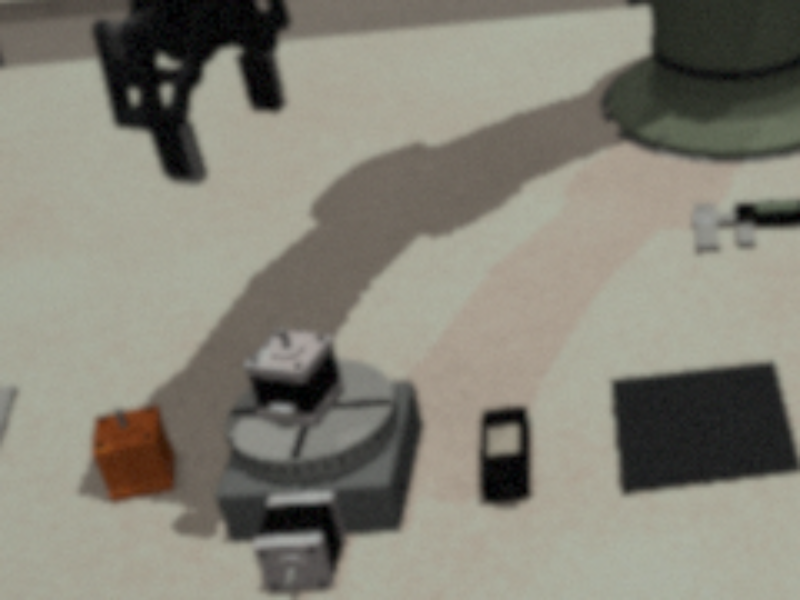

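The picture shows the motor standing on the disc, with its white socket facing the front left at crop (285,408). The fingertips are above and behind it at crop (185,175) and (265,105). I'll check the projection before descending.

```bash
python3 -c "
from h import *
for s in (-.045,.045):
    a=np.radians(-24.2); print((proj('scene',[.5378+s*np.cos(a),-.3968+s*np.sin(a),.2525])-[30,120])*3.33)"
python3 -m creep '[[0.085, -0.12, -0.04, 2, 0, 0, 0], [0.085, -0.12, -0.04, 4, 0, 0, 0], [0.085, -0.12, -0.04, 4, 0, 0, 0]]'
```

```text
[276.03532477 139.32033798]
[198.98923703 210.57848419]
clock: 2.42
position: [0.5295, -0.4027, 0.137]
tool_rot: [-3.136, -0.0, 1.142]
force: [-0.4, 0.4, 0.6]
grip_width: 0.085
finger_force: 0.0
```

```bash
python3 -c "
from h import *
for i in range(3): tool([.5355,-.399,.084],np.radians(65.8)); p,d=grab_frame('scene')
o=bot.observe(); c=o['position']
for s in (-.05,.05):
    a=np.radians(-24.2); print((proj('scene',[c[0]+s*np.cos(a),c[1]+s*np.sin(a),c[2]+.013])-[30,100])*4)
cv2.imwrite('pics/s3.png',cv2.resize(p[100:250,30:230],(800,600)))"
```

```text
at [ 0.5295 -0.4027  0.137 ] [-3.136 -0.     1.142] t 2.42
shift [0.0058 0.0043 0.053 ] rot [-0.006 -0.    -0.007]
at [ 0.5311 -0.4033  0.1398] [-3.14  -0.     1.142] t 2.48
shift [0.0058 0.0023 0.0558] rot [-0.002 -0.    -0.007]
at [ 0.5321 -0.4037  0.1414] [3.141 0.    1.142] t 2.52
shift [0.0057 0.0011 0.0574] rot [ 0.001  0.    -0.007]
[363.70270423 392.05804096]
[270.33622453 494.43450583]
```

View pics/s3.png

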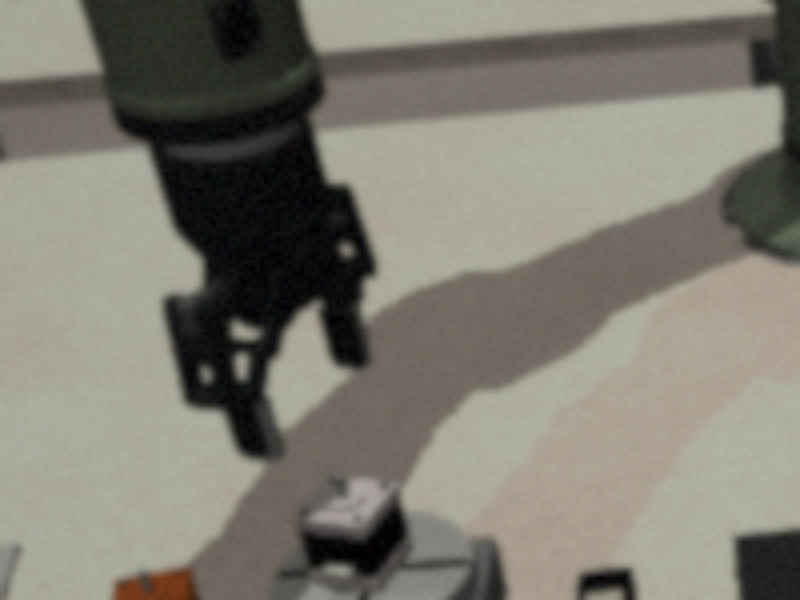

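The gripper is above the motor with fingertips at crop (350,362) and (262,458), about 8 px above where they should project. I'll measure the tips by depth before trusting the TCP reading.

```bash
python3 -c "
from h import *
F=[grab_frame('scene') for _ in range(5)]; D=np.median([f[1] for f in F],0); W=cloud('scene',D); o=bot.observe(); print(np.round(o['position'],4))
for u0,v0 in ((94,212),(95,208),(117,190),(115,186),(114,183)):
    print(u0,v0,np.round(W[v0-1:v0+2,u0-1:u0+2].reshape(-1,3),3).tolist()[::2])
F=[grab_frame('top') for _ in range(5)]; D=np.median([f[1] for f in F],0); W=cloud('top',D)
m=(W[...,2]>.13)&(W[...,2]<.2); m[:150]=0; m[:,:340]=0; v,u=np.nonzero(m); print(u.min(),u.max(),v.min(),v.max()); 
P=W[m]; print(P.mean(0)); 
cv2.imwrite('pics/t3.png',cv2.resize(F[0][0][140:320,330:530],None,fx=3,fy=3))"
```

```text
[ 0.5325 -0.4031  0.141 ]
94 212 [[0.585, -0.423, 0.192], [0.582, -0.421, 0.189], [0.587, -0.422, 0.19], [0.584, -0.425, 0.187], [0.586, -0.421, 0.187]]
95 208 [[0.582, -0.42, 0.199], [0.583, -0.416, 0.199], [0.581, -0.419, 0.196], [0.584, -0.421, 0.195], [0.581, -0.418, 0.193]]
117 190 [[0.494, -0.387, 0.184], [0.497, -0.383, 0.185], [0.495, -0.386, 0.182], [0.493, -0.389, 0.178], [0.496, -0.384, 0.18]]
115 186 [[0.494, -0.389, 0.195], [0.496, -0.385, 0.195], [0.493, -0.388, 0.192], [0.493, -0.39, 0.189], [0.495, -0.386, 0.19]]
114 183 [[0.492, -0.39, 0.201], [0.495, -0.385, 0.203], [0.496, -0.388, 0.201], [0.494, -0.391, 0.197], [0.495, -0.386, 0.198]]
387 391 195 207
[ 0.50139575 -0.37972827  0.17758908]
```

View pics/t3.png

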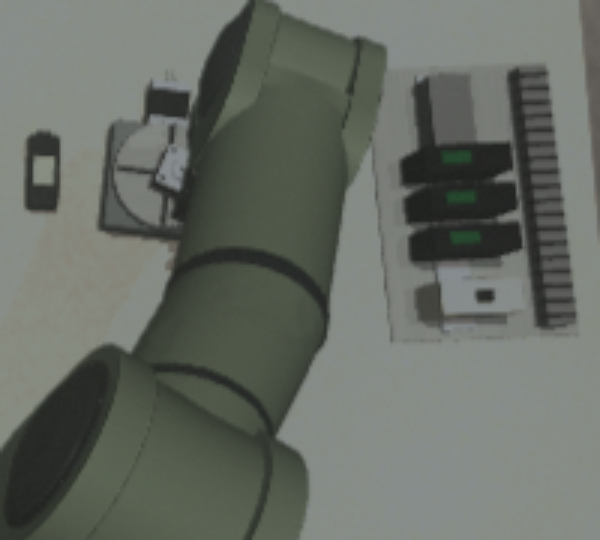

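The horizontal finger positions match the TCP to about 1 mm. The visible tips look about 25 mm higher than stated, though, so I'll raise the arm a little, shut the fingers and measure that too.

```bash
python3 -m creep '[[0.0, 0.16, 0.04, -1.2, 0, 0, 0], [0.0, 0.16, 0.04, -1.2, 0, 0, 0], [0.0, 0.16, 0.04, -1.2, 0, 0, 0], [0.0, 0.16, 0.04, -1.2, 0, 0, 0], [0.0, 0.16, 0.04, -1.2, 0, 0, 0]]' 20
python3 -c "
from h import *
F=[grab_frame('scene') for _ in range(5)]; D=np.median([f[1] for f in F],0); W=cloud('scene',D); o=bot.observe(); c=o['position'];print(np.round(c,4),o['grip_width'])
m=(np.hypot(W[...,0]-c[0],W[...,1]-c[1])<.035)&(W[...,2]>.14); v,u=np.nonzero(m); 
P=W[m]; k=np.argsort(P[:,2])[:25:3]; print(np.round(np.c_[u[k],v[k],P[k]],3)); print(proj('scene',c))
cv2.imwrite('pics/s4.png',cv2.resize(F[0][0][100:250,30:230],(800,600)))"
```

```text
clock: 3.7
position: [0.5345, -0.3995, 0.1693]
tool_rot: [-3.141, -0.0, 1.143]
force: [-0.2, -0.1, 1.1]
grip_width: -0.0001
finger_force: 0.0
[ 0.5347 -0.3995  0.1697] 6.9770749421088e-05
[[ 1.03e+02  1.98e+02  5.39e-01 -4.09e-01  1.92e-01]
 [ 1.06e+02  1.98e+02  5.42e-01 -4.02e-01  1.93e-01]
 [ 1.01e+02  1.97e+02  5.36e-01 -4.13e-01  1.93e-01]
 [ 1.11e+02  1.96e+02  5.40e-01 -3.92e-01  1.95e-01]
 [ 1.09e+02  1.97e+02  5.44e-01 -3.95e-01  1.95e-01]
 [ 1.11e+02  1.95e+02  5.39e-01 -3.91e-01  1.97e-01]
 [ 1.10e+02  1.96e+02  5.43e-01 -3.93e-01  1.97e-01]
 [ 1.04e+02  1.97e+02  5.47e-01 -4.04e-01  1.99e-01]
 [ 1.12e+02  1.93e+02  5.35e-01 -3.89e-01  1.99e-01]]
[110.15392214 204.98452568]
```

View pics/s4.png

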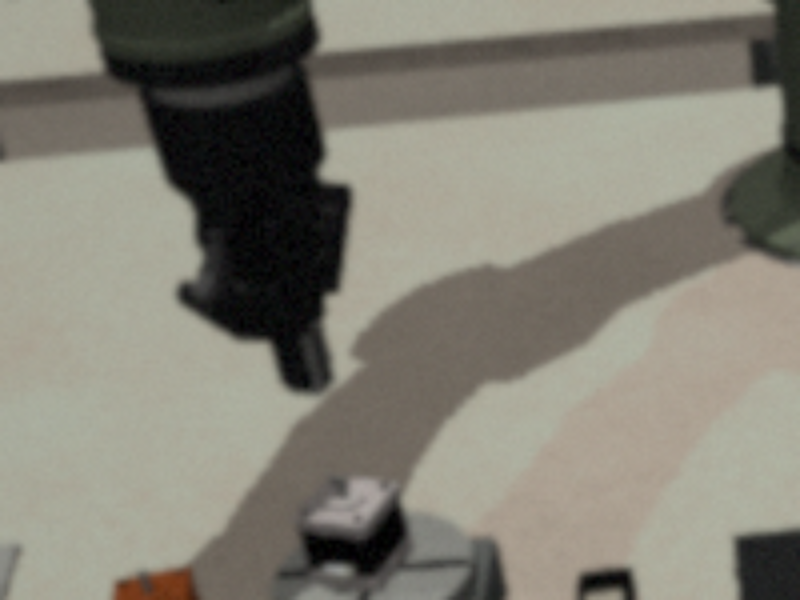

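The shut fingers' real tip is at z≈0.191, while the reported TCP is 0.170. So the physical tip sits about 21 mm above the reported one. I'll verify that by contact: descend open around the motor and watch the force.

```bash
python3 -m creep '[[0.085, 0, -0.04, 0, 0, 0, 0], [0.085, 0, -0.04, 0, 0, 0, 0], [0.085, 0, -0.04, 0, 0, 0, 0], [0.085, 0, -0.04, 0, 0, 0, 0], [0.085, 0, -0.04, 0, 0, 0, 0]]'|tail -2
python3 -m creep '[[0.085, 0, 0, 1.2, 0, 0, 0], [0.085, 0, 0, 2.4, 0, 0, 0], [0.085, 0, 0, 3, 0, 0, 0], [0.085, 0, 0, 3.32, 0, 0, 0], [0.085, 0, 0, 3.32, 0, 0, 0]]'
python3 -c "
from h import *
F=[grab_frame('scene') for _ in range(4)]
tool([.5355,-.399,.084],np.radians(65.8)); print(bot.observe()['force'])
cv2.imwrite('pics/s5.png',cv2.resize(F[-1][0][170:290,50:210],(800,600)))"
```

```text
grip_width: 0.0846
finger_force: 0.0
clock: 5.2
position: [0.5339, -0.3991, 0.087]
tool_rot: [3.142, -0.0, 1.143]
force: [0.1, -0.1, -0.1]
grip_width: 0.085
finger_force: 0.0
at [ 0.5342 -0.3994  0.0877] [3.14  0.    1.143] t 5.4
shift [0.0009 0.0011 0.0037] rot [ 0.001  0.    -0.006]
[-0.24282984 -0.3630885  -0.54583191]
```

View pics/s5.png

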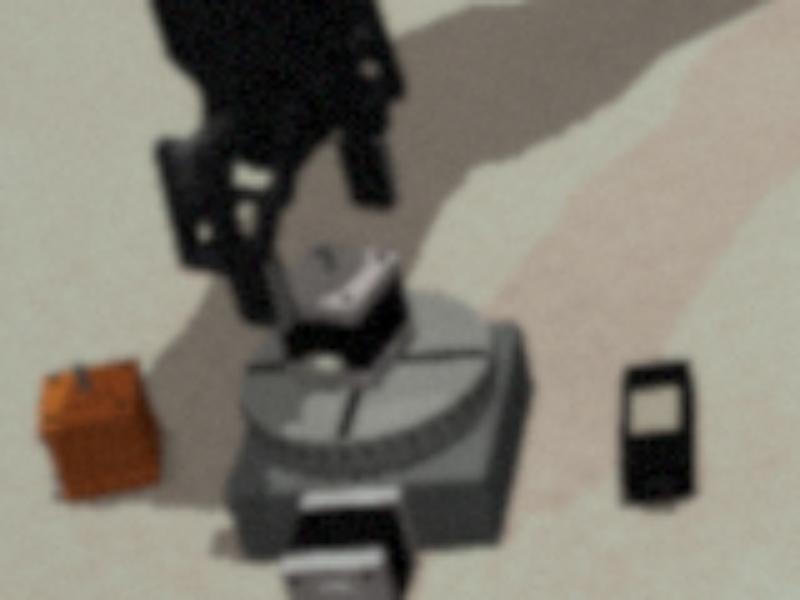

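The front fingertip, at crop (262,320), is only level with the motor's top at TCP 0.088, so the reading is about 20 mm low in z. I'll go lower in guarded steps.

In the tool's units: 0.012 m is 0.48, 0.006 m is 0.24.

```bash
python3 -m creep '[[0.085, 0.04, 0.04, 0.24, 0, 0, 0], [0.085, 0.04, 0.04, 0.48, 0, 0, 0], [0.085, 0.04, 0.04, 0.48, 0, 0, 0]]'|sed -n 2,4p
python3 -m creep '[[0.085, 0, 0, 0.2, 0, 0, 0], [0.085, 0, 0, 0.4, 0, 0, 0], [0.085, 0, 0, 0.4, 0, 0, 0]]'|sed -n 2,4p
python3 -c "
from h import *
F=[grab_frame('scene') for _ in range(5)]; D=np.median([f[1] for f in F],0); W=cloud('scene',D); tool([.5355,-.399,.066])
# front finger profile: lowest dark pixels near finger 1 back
P=W.reshape(-1,3); c=bot.observe()['position']; a=np.radians(-24.2); q=(P[:,:2]-c[:2])@[np.cos(a),np.sin(a)]; r=(P[:,:2]-c[:2])@[-np.sin(a),np.cos(a)]
g=F[0][0].max(2).ravel()
k=(abs(q-.052)<.008)&(abs(r)<.012)&(P[:,2]>.074)&(g<60); print(np.sort(P[k,2])[:8].round(3), k.sum())"
```

```text
position: [0.5348, -0.3984, 0.0741]
tool_rot: [-3.141, -0.0, 1.143]
force: [1.0, 0.4, -0.5]
position: [0.5349, -0.3985, 0.0643]
tool_rot: [-3.141, -0.0, 1.143]
force: [0.4, 0.6, 0.3]
at [ 0.5352 -0.3987  0.065 ] [3.141 0.    1.143] t 6.4
shift [-0.0002  0.0004 -0.001 ] rot None
[0.104 0.106 0.107 0.107 0.107 0.108 0.108 0.108] 881
```

```bash
python3 -m creep '[[0.03, 0, 0, 0, 0, 0, 0], [0.03, 0, 0, 0, 0, 0, 0], [0.03, 0, 0, 0, 0, 0, 0], [0.03, 0, 0, 0, 0, 0, 0], [0.03, 0, 0, 0, 0, 0, 0]]' 60
python3 -m creep '[[0.03, 0, 0, -0.8, 0, 0, 0], [0.03, 0, 0, -2.4, 0, 0, 0], [0.03, 0, 0, -4.4, 0, 0, 0], [0.03, 0, 0, -5.2, 0, 0, 0], [0.03, 0, 0, -5.2, 0, 0, 0]]'
python3 -c "
from h import *
tool([.539,-.126,.195]); p,_=grab_frame('scene'); cv2.imwrite('pics/s6.png',cv2.resize(p[120:270,30:230],(800,600)))"
```

```text
clock: 7.02
position: [0.5352, -0.3987, 0.0651]
tool_rot: [3.141, 0.0, 1.143]
force: [-2.2, 0.6, 5.8]
grip_width: 0.0414
finger_force: 62.1
clock: 7.65
position: [0.5357, -0.399, 0.197]
tool_rot: [3.139, 0.001, 1.143]
force: [-0.3, 0.4, -3.5]
grip_width: 0.0418
finger_force: 62.0
at [ 0.5357 -0.399   0.197 ] [3.139e+00 1.000e-03 1.143e+00] t 7.65
shift [ 0.2498 -0.1103  0.0016] rot None
```

View pics/s6.png

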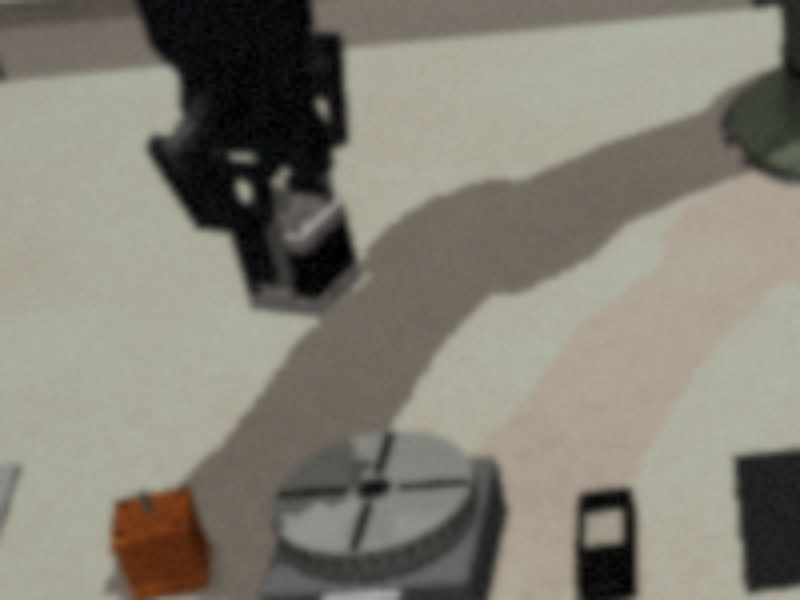

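The motor hangs upright in the gripper at crop (310,240) and the disc is empty. Next, the mat.

In the tool's units: 0.25 m is 10, 0.205 m is 8.2.

```bash
python3 -m creep '[[0.03, 1.6, -0.7, 0, 0, 0, 0], [0.03, 3.8, -1.68, 0, 0, 0, 0], [0.03, 6, -2.64, 0, 0, 0, 0], [0.03, 8.2, -3.6, 0, 0, 0, 0], [0.03, 10, -4.4, 0, 0, 0, 0]]' | sed -n 2,3p
python3 -m creep '[[0.03, 0, 0, 1.2, 0, 0, 0], [0.03, 0, 0, 2.8, 0, 0, 0], [0.03, 0, 0, 4.4, 0, 0, 0], [0.03, 0, 0, 6, 0, 0, 0], [0.03, 0, 0, 6, 0, 0, 0]]'
python3 -c "
from h import *
for i in range(4): grab_frame('scene')
tool([.539,-.126,.001])"
```

```text
position: [0.5379, -0.123, 0.1938]
tool_rot: [-3.14, 0.0, 1.144]
clock: 8.95
position: [0.5363, -0.1249, 0.0419]
tool_rot: [-3.135, 0.001, 1.143]
force: [-0.7, 0.4, -2.7]
grip_width: 0.0413
finger_force: 62.5
at [ 0.5396 -0.1257  0.0462] [ 3.14  -0.     1.143] t 9.15
shift [-0.0006 -0.0005  0.0452] rot None
```

In the tool's units: 0.0445 m is 1.78, 0.043 m is 1.72.

```bash
python3 -m creep '[[0.03, 0, 0, 0.6, 0, 0, 0], [0.03, 0, 0, 1.2, 0, 0, 0], [0.03, 0, 0, 1.56, 0, 0, 0], [0.03, 0, 0, 1.72, 0, 0, 0], [0.03, 0, 0, 1.78, 0, 0, 0]]' | sed -n 2,4p
python3 -m creep '[[0.03, 0, 0, 0, 0, 0, 0], [0.03, 0, 0, 0, 0, 0, 0]]' | sed -n 2,4p
```

```text
position: [0.5388, -0.1255, 0.0001]
tool_rot: [-3.141, 0.0, 1.143]
force: [1.2, 0.3, -2.8]
position: [0.539, -0.1256, 0.0006]
tool_rot: [3.141, -0.0, 1.143]
force: [-0.1, 0.1, -3.5]
```

Still carrying the weight (-2.8 N), so I'll lower it in 1 mm steps until the force is relieved.

In the tool's units: 0.001 m is 0.04.

```bash
python3 -m creep '[[0.03, 0, 0, 0.04, 0, 0, 0], [0.03, 0, 0, 0.04, 0, 0, 0]]' | sed -n 2,4p
python3 -m creep '[[0.03, 0, 0, 0.04, 0, 0, 0], [0.03, 0, 0, 0.04, 0, 0, 0]]' | sed -n 2,4p
```

```text
position: [0.5391, -0.1256, 0.0]
tool_rot: [3.141, 0.0, 1.143]
force: [-2.8, 0.9, 10.0]
position: [0.5391, -0.1256, -0.0001]
tool_rot: [3.141, 0.0, 1.143]
force: [-10.7, 1.6, 33.2]
```

In the tool's units: -0.0015 m is -0.06.

```bash
python3 -m creep '[[0.03, 0, 0, -0.06, 0, 0, 0], [0.085, 0, 0, -0.06, 0, 0, 0], [0.085, 0, 0, -0.06, 0, 0, 0], [0.085, 0, 0, -0.06, 0, 0, 0], [0.085, 0, 0, -0.06, 0, 0, 0]]'
python3 -m creep '[[0.085, 0, 0, -1.2, 0, 0, 0], [0.085, 0, 0, -3.6, 0, 0, 0], [0.085, 0, 0, -6, 0, 0, 0], [0.085, 0, 0, -7.2, 0, 0, 0]]' | sed -n 2,3p
python3 -c "
from h import *
tool([.576,.131,.18],1.143)"
```

```text
clock: 11.15
position: [0.5388, -0.1256, -0.0003]
tool_rot: [3.142, -0.0, 1.143]
force: [-0.2, -1.1, 0.6]
grip_width: 0.0848
finger_force: 0.0
position: [0.5396, -0.1256, 0.183]
tool_rot: [3.138, -0.001, 1.143]
at [ 0.5396 -0.1256  0.183 ] [ 3.138e+00 -1.000e-03  1.143e+00] t 11.65
shift [ 0.2486 -0.0734  0.0029] rot [ 0.003 -0.001 -0.   ]
```

In the tool's units: 0.2486 m is 9.944, 0.2 m is 8.

```bash
python3 -m creep '[[0.085, 2, -0.588, 0, 0, 0, 0], [0.085, 4, -1.176, 0, 0, 0, 0], [0.085, 6, -1.76, 0, 0, 0, 0], [0.085, 8, -2.348, 0, 0, 0, 0], [0.085, 9.944, -2.936, 0, 0, 0, 0]]' | sed -n 2,3p
python3 -m creep '[[0.085, 0, 0, 0, 0, 0, 0], [0.085, 0, 0, 1.2, 0, 0, 0], [0.085, 0, 0, 2.2, 0, 0, 0], [0.085, 0, 0, 2.2, 0, 0, 0]]' | sed -n 2,3p
python3 -c "
from h import *
F=[grab_frame('scene') for _ in range(4)]
tool([.576,.131,.062],1.143); cv2.imwrite('pics/s7.png',cv2.resize(F[-1][0][130:280,260:460],(800,600)))"
```

```text
position: [0.5752, 0.1328, 0.1798]
tool_rot: [3.141, 0.0, 1.143]
position: [0.5743, 0.1302, 0.1235]
tool_rot: [-3.139, 0.002, 1.142]
at [0.5758 0.131  0.126 ] [ 3.140e+00 -1.000e-03  1.142e+00] t 12.97
shift [-0.      0.0001  0.064 ] rot [ 0.001 -0.001 -0.001]
```

View pics/s7.png

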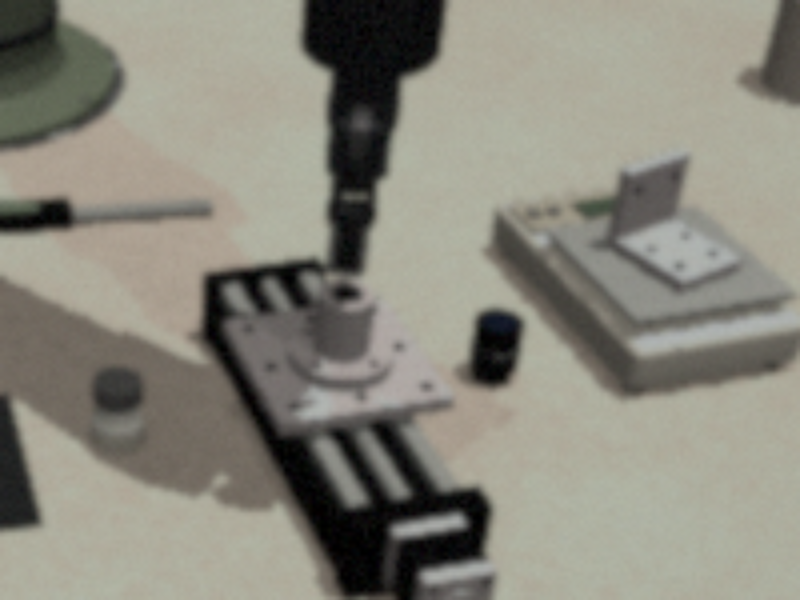

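The fingers, at crop (348,270), line up with the boss at (345,300). Now I'll descend and grip.

Units first: shifts go in units of 25 mm and turns go in units of 0.2 rad. So 0.064 m is 2.56, 0.06 m is 2.4.

```bash
python3 -m creep '[[0.085, 0, 0, 1, 0, 0, 0], [0.085, 0, 0, 2, 0, 0, 0], [0.085, 0, 0, 2.4, 0, 0, 0], [0.085, 0, 0, 2.56, 0, 0, 0], [0.085, 0, 0, 2.56, 0, 0, 0]]' | sed -n 2,4p
python3 -m creep '[[0.085, 0, 0, 0, 0, 0, 0], [0.02, 0, 0, 0, 0, 0, 0], [0.02, 0, 0, 0, 0, 0, 0], [0.02, 0, 0, 0, 0, 0, 0], [0.02, 0, 0, 0, 0, 0, 0]]' 60
python3 -m creep '[[0.02, 0, 0, 0, 0, 0, 0]]'
```

```text
position: [0.5756, 0.1312, 0.0614]
tool_rot: [3.141, -0.001, 1.143]
force: [-0.2, 0.0, -0.7]
clock: 14.22
position: [0.5753, 0.1311, 0.0611]
tool_rot: [3.141, -0.0, 1.143]
force: [-2.2, -0.8, 4.9]
grip_width: 0.0326
finger_force: 59.2
clock: 14.35
position: [0.5753, 0.1311, 0.0611]
tool_rot: [3.141, -0.0, 1.143]
force: [-1.3, -1.4, 5.8]
grip_width: 0.0327
finger_force: 59.2
```

In the tool's units: -0.12 m is -4.8, -0.11 m is -4.4.

```bash
python3 -m creep '[[0.02, 0, 0, -0.8, 0, 0, 0], [0.02, 0, 0, -2.4, 0, 0, 0], [0.02, 0, 0, -4.4, 0, 0, 0], [0.02, 0, 0, -4.8, 0, 0, 0], [0.02, 0, 0, -4.8, 0, 0, 0]]'
python3 - <<'E'
from h import *
D=np.median([grab_frame('top')[1] for _ in range(7)],0); W=cloud('top',D); z=W[...,2]
for nm,lo,hi,(a,b),r,zz in (("disc",.064,.078,(385,199),23,.07),("motor",.045,.06,(299,200),24,.053)):
    m=((z>lo)&(z<hi)).astype(np.uint8); w=np.zeros_like(m); w[b-r:b+r,a-r:a+r]=1; m&=w
    k,l,st,_=cv2.connectedComponentsWithStats(m,connectivity=4); v,u=np.nonzero(l==1+st[1:,4].argmax())
    P=(ray("top",u,v,zz)[:,:2]*1000).astype(np.float32); print(nm,P.mean(0).round(1),np.round(cv2.minAreaRect(P)[0]+cv2.minAreaRect(P)[1],1),cv2.minAreaRect(P)[2])
tool([.5387,-.3945,.183],1.143)
E
```

```text
clock: 14.98
position: [0.5752, 0.131, 0.1808]
tool_rot: [3.141, -0.0, 1.143]
force: [-0.0, -0.4, -2.4]
grip_width: 0.0325
finger_force: 59.8
disc [ 538.9 -394.3] [ 538.3 -395.2  110.1  108.5] 89.7330322265625
motor [ 539.3 -126.7] [ 539.3 -126.7   42.3   43.2] 65.93150329589844
at [0.5749 0.1311 0.18  ] [-3.141e+00  1.000e-03  1.143e+00] t 15.32
shift [-0.4932  0.1852 -0.0028] rot [-0.001  0.001 -0.   ]
```

In the tool's units: -0.25 m is -10, -0.2 m is -8.

```bash
python3 -m creep '[[0.02, -1.6, 0.6, 0, 0, 0, 0], [0.02, -3.6, 1.36, 0, 0, 0, 0], [0.02, -5.8, 2.176, 0, 0, 0, 0], [0.02, -8, 3, 0, 0, 0, 0], [0.02, -10, 3.76, 0, 0, 0, 0]]' | sed -n 2,3p
python3 -m creep '[[0.02, -2.2, 0.82, 0, 0, 0, 0], [0.02, -4.4, 1.64, 0, 0, 0, 0], [0.02, -6.6, 2.46, 0, 0, 0, 0], [0.02, -8.4, 3.16, 0, 0, 0, 0], [0.02, -9.72, 3.66, 0, 0, 0, 0]]'| sed -n 2,3p
python3 -m creep '[[0.02, 0, 0, 0, 0, 0, 0], [0.02, 0, 0, 1.2, 0, 0, 0], [0.02, 0, 0, 2.4, 0, 0, 0], [0.02, 0, 0, 3.2, 0, 0, 0], [0.02, 0, 0, 3.2, 0, 0, 0]]'| sed -n 2,5p
python3 -c "
from h import *
for i in range(4): grab_frame('scene')
tool([.5387,-.3945,.063],1.143)"
```

```text
position: [0.5565, -0.1375, 0.1806]
tool_rot: [-3.141, 0.0, 1.142]
position: [0.5385, -0.3968, 0.1801]
tool_rot: [-3.141, 0.0, 1.141]
position: [0.539, -0.3935, 0.0996]
tool_rot: [-3.139, -0.001, 1.143]
force: [-0.4, -0.6, -0.2]
grip_width: 0.0327
at [ 0.54   -0.3946  0.102 ] [3.14  0.    1.143] t 17.4
shift [-0.0004 -0.0013  0.039 ] rot [ 0.002  0.    -0.   ]
```

```bash
python3 -m creep '[[0.02, 0, -0.04, 0.6, 0, 0, 0], [0.02, 0, -0.04, 1.2, 0, 0, 0], [0.02, 0, -0.04, 1.44, 0, 0, 0], [0.02, 0, -0.04, 1.52, 0, 0, 0], [0.02, 0, -0.04, 1.52, 0, 0, 0]]' | sed -n 2,4p
python3 -m creep '[[0.02, 0, 0, 0.04, 0, 0, 0], [0.02, 0, 0, 0.04, 0, 0, 0]]' | sed -n 2,4p
```

```text
position: [0.538, -0.3938, 0.0631]
tool_rot: [-3.141, 0.0, 1.143]
force: [-6.2, 5.2, 10.7]
position: [0.5381, -0.3938, 0.0631]
tool_rot: [-3.141, 0.0, 1.143]
force: [-12.4, 7.4, 25.6]
```

```bash
python3 -m creep '[[0.02, 0, 0, -0.06, 0, 0, 0], [0.085, 0, 0, -0.06, 0, 0, 0], [0.085, 0, 0, -0.06, 0, 0, 0], [0.085, 0, 0, -0.06, 0, 0, 0], [0.085, 0, 0, -0.06, 0, 0, 0]]'
python3 -m creep '[[0.085, 0, 0, -1.2, 0, 0, 0], [0.085, 0, 0, -3.2, 0, 0, 0], [0.085, 0, 0, -4.8, 0, 0, 0], [0.085, 0, 0, -4.8, 0, 0, 0]]' | sed -n 2,3p
python3 -c "
from h import *
tool([.473,.393,.18],1.852)"
```

```text
clock: 18.9
position: [0.5384, -0.394, 0.0632]
tool_rot: [-3.142, -0.0, 1.143]
force: [0.3, -0.6, 0.5]
grip_width: 0.0849
finger_force: 0.0
position: [0.5397, -0.3948, 0.1866]
tool_rot: [3.137, 0.001, 1.142]
at [ 0.5397 -0.3948  0.1866] [3.137e+00 1.000e-03 1.142e+00] t 19.4
shift [ 0.6889 -0.3879  0.0041] rot [ 0.005  0.003 -0.71 ]
```

In the tool's units: 0.25 m is 10, 0.2 m is 8.

```bash
python3 -m creep '[[0.085, 2, -1.12, 0, 0, 0, 0], [0.085, 4, -2.24, 0, 0, 0, 0], [0.085, 6, -3.36, 0, 0, 0, 0], [0.085, 8, -4.48, 0, 0, 0, 0], [0.085, 10, -5.6, 0, 0, 0, 0]]' | sed -n 2,3p
python3 -m creep '[[0.085, 2, -1.12, 0, 0, 0, 0], [0.085, 4, -2.24, 0, 0, 0, 0], [0.085, 6, -3.36, 0, 0, 0, 0], [0.085, 8, -4.48, 0, 0, 0, 0], [0.085, 10, -5.6, 0, 0, 0, 0]]' | sed -n 2,3p
python3 -c "
from h import *
tool([.473,.393,.18],1.852)"
```

```text
position: [0.5141, -0.1066, 0.1827]
tool_rot: [-3.141, 0.0, 1.143]
position: [0.4906, 0.1787, 0.1828]
tool_rot: [-3.141, 0.0, 1.143]
at [0.4906 0.1787 0.1828] [-3.141  0.     1.143] t 20.65
shift [ 0.1876 -0.105   0.0027] rot [-0.001  0.    -0.709]
```

In the tool's units: 0.1876 m is 7.504, 0.14 m is 5.6, -0.709 rad is -3.545.

```bash
python3 -m creep '[[0.085, 1.8, -1, 0, 0, 0, -0.85], [0.085, 3.6, -2, 0, 0, 0, -1.7], [0.085, 5.6, -3.12, 0, 0, 0, -2.55], [0.085, 7.504, -4.2, 0, 0, 0, -3.545], [0.085, 7.504, -4.2, 0, 0, 0, -3.545]]' | sed -n 2,3p
python3 -m creep '[[0.085, 0, 0, 0, 0, 0, 0], [0.085, 0, 0, 1.2, 0, 0, 0], [0.085, 0, 0, 2.2, 0, 0, 0], [0.085, 0, 0, 2.2, 0, 0, 0]]' | sed -n 2,3p
python3 -c "
from h import *
F=[grab_frame('scene') for _ in range(4)]
tool([.473,.393,.058],1.852); cv2.imwrite('pics/s8.png',cv2.resize(F[-1][0][120:240,340:500],(800,600)))"
```

```text
position: [0.4713, 0.3954, 0.1822]
tool_rot: [-3.14, -0.002, 1.86]
position: [0.4735, 0.3894, 0.1269]
tool_rot: [-3.139, 0.002, 1.85]
at [0.4742 0.3914 0.1295] [ 3.14  -0.     1.851] t 21.98
shift [ 0.0019 -0.0008  0.0715] rot [ 0.001 -0.    -0.001]
```

View pics/s8.png

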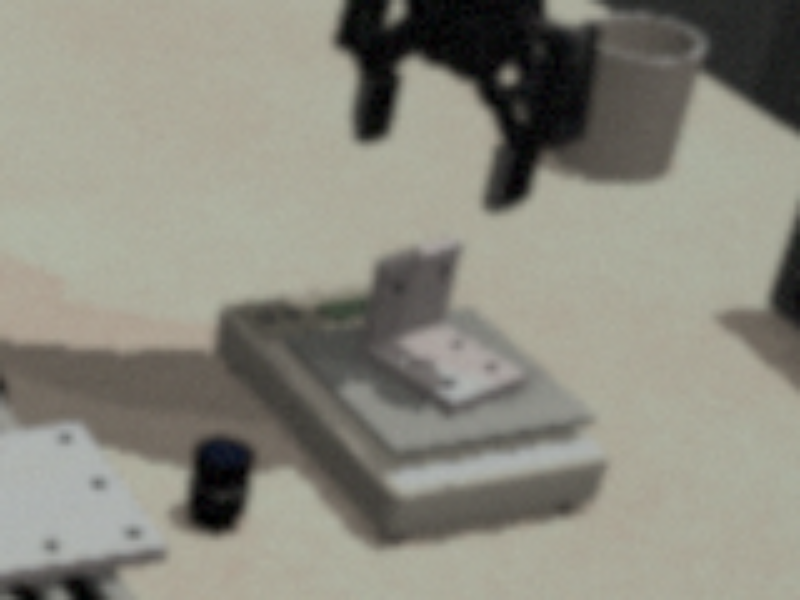

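The open fingers, at crop (373,135) and (503,205), straddle the upright at (415,250). Descending.

In the tool's units: 0.0715 m is 2.86, 0.067 m is 2.68.

```bash
python3 -m creep '[[0.085, 0.08, -0.04, 1, 0, 0, 0], [0.085, 0.08, -0.04, 2, 0, 0, 0], [0.085, 0.08, -0.04, 2.68, 0, 0, 0], [0.085, 0.08, -0.04, 2.86, 0, 0, 0], [0.085, 0.08, -0.04, 2.86, 0, 0, 0]]' | sed -n 2,4p
python3 -m creep '[[0.085, 0, 0, 0, 0, 0, 0], [0.0, 0, 0, 0, 0, 0, 0], [0.0, 0, 0, 0, 0, 0, 0], [0.0, 0, 0, 0, 0, 0, 0], [0.0, 0, 0, 0, 0, 0, 0]]' 70
python3 -m creep '[[0.0, 0, 0, 0, 0, 0, 0], [0.0, 0, 0, 0, 0, 0, 0]]'
```

```text
position: [0.4723, 0.3933, 0.0573]
tool_rot: [3.141, -0.0, 1.852]
force: [-0.5, 0.0, -0.8]
clock: 23.22
position: [0.4721, 0.393, 0.0568]
tool_rot: [3.142, -0.0, 1.852]
force: [-0.1, 0.2, 0.2]
grip_width: 0.012
finger_force: 0.0
clock: 23.48
position: [0.4721, 0.3931, 0.0569]
tool_rot: [3.141, -0.0, 1.852]
force: [-0.1, -0.6, 4.2]
grip_width: 0.009
finger_force: 68.4
```

In the tool's units: -0.115 m is -4.6, -0.1 m is -4.

```bash
python3 -m creep '[[0.0, 0, 0, -0.8, 0, 0, 0], [0.0, 0, 0, -2.4, 0, 0, 0], [0.0, 0, 0, -4, 0, 0, 0], [0.0, 0, 0, -4.6, 0, 0, 0], [0.0, 0, 0, -4.6, 0, 0, 0]]'
python3 -c "
from h import *
tool([.5442,.1214,.172],1.852)"
```

```text
clock: 24.1
position: [0.4723, 0.3931, 0.1727]
tool_rot: [3.14, -0.0, 1.852]
force: [-0.4, 0.7, -2.8]
grip_width: 0.0093
finger_force: 68.5
at [0.4723 0.3931 0.1727] [ 3.14  -0.     1.852] t 24.1
shift [-0.2809 -0.0062  0.0006] rot [ 0.001 -0.    -0.   ]
```

```bash
python3 -m creep '[[0.0, -1.6, -0.04, 0, 0, 0, 0], [0.0, -3.6, -0.08, 0, 0, 0, 0], [0.0, -6, -0.132, 0, 0, 0, 0], [0.0, -8.4, -0.184, 0, 0, 0, 0], [0.0, -10, -0.22, 0, 0, 0, 0]]' | sed -n 2,3p
python3 -m creep '[[0.0, -0.8, -0.02, 0, 0, 0, 0], [0.0, -1.2, -0.028, 0, 0, 0, 0], [0.0, -1.2, -0.028, 1.2, 0, 0, 0], [0.0, -1.2, -0.028, 2.4, 0, 0, 0], [0.0, -1.2, -0.028, 2.4, 0, 0, 0]]' | sed -n 2,3p
python3 -c "
from h import *
F=[grab_frame('scene') for _ in range(4)]
tool([.5442,.1214,.070],1.852); cv2.imwrite('pics/s9.png',cv2.resize(F[-1][0][150:270,270:430],(800,600)))"
```

```text
position: [0.5359, 0.1479, 0.1703]
tool_rot: [-3.139, 0.001, 1.85]
position: [0.5422, 0.1234, 0.1101]
tool_rot: [-3.138, -0.001, 1.854]
at [0.5443 0.123  0.113 ] [ 3.14  -0.     1.852] t 25.55
shift [-0.0016 -0.0006  0.043 ] rot [ 0.002 -0.     0.   ]
```

View pics/s9.png

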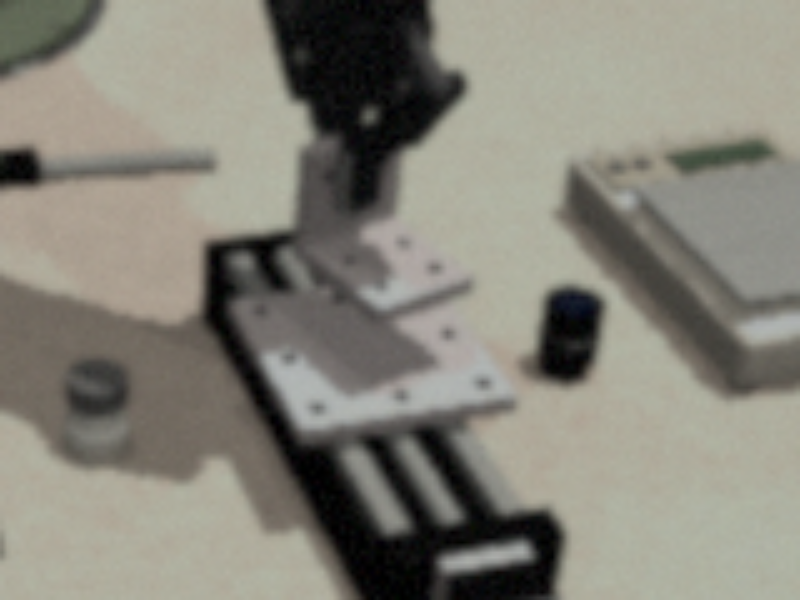

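The bracket hangs level above the platform, with its foot at crop (400,265). Now I'll lower it, touch down and release.

In the tool's units: 0.042 m is 1.68, 0.039 m is 1.56.

```bash
python3 -m creep '[[0.0, -0.064, -0.024, 0.6, 0, 0, 0], [0.0, -0.064, -0.024, 1.2, 0, 0, 0], [0.0, -0.064, -0.024, 1.56, 0, 0, 0], [0.0, -0.064, -0.024, 1.68, 0, 0, 0], [0.0, -0.064, -0.024, 1.68, 0, 0, 0]]' | sed -n 2,4p
python3 -m creep '[[0.0, 0, 0, 0.04, 0, 0, 0], [0.0, 0, 0, 0.04, 0, 0, 0]]' | sed -n 2,4p
```

```text
position: [0.5433, 0.1206, 0.0699]
tool_rot: [-3.141, 0.0, 1.852]
force: [-4.8, -0.4, 5.9]
position: [0.5435, 0.1206, 0.0699]
tool_rot: [-3.142, 0.001, 1.852]
force: [-10.8, -3.4, 26.6]
```

In the tool's units: -0.0015 m is -0.06.

```bash
python3 -m creep '[[0.0, 0, 0, -0.06, 0, 0, 0], [0.085, 0, 0, -0.06, 0, 0, 0], [0.085, 0, 0, -0.06, 0, 0, 0], [0.085, 0, 0, -0.06, 0, 0, 0], [0.085, 0, 0, -0.06, 0, 0, 0]]'
python3 -m creep '[[0.085, 0, 0, -1.2, 0, 0, 0], [0.085, 0, 0, -3.2, 0, 0, 0], [0.085, 0, 0, -4.4, 0, 0, 0], [0.085, 0, 0, -4.4, 0, 0, 0]]' | sed -n 2,3p
python3 -c "
from h import *
tool([.5392,-.1262,.17],1.146)"
```

```text
clock: 27.05
position: [0.5436, 0.1206, 0.0702]
tool_rot: [-3.142, -0.0, 1.852]
force: [0.4, 0.2, 0.3]
grip_width: 0.0804
finger_force: 0.0
position: [0.5446, 0.1208, 0.1823]
tool_rot: [3.138, 0.0, 1.851]
at [0.5446 0.1208 0.1823] [3.138 0.    1.851] t 27.55
shift [-0.2359 -0.0737  0.0122] rot [ 0.004 -0.001  0.705]
```

In the tool's units: -0.2359 m is -9.436, -0.2 m is -8, 0.705 rad is 3.525.

```bash
python3 -m creep '[[0.085, -2, -0.624, 0.4, 0, 0, 0.75], [0.085, -4, -1.24, 0.4, 0, 0, 1.5], [0.085, -6, -1.88, 0.4, 0, 0, 2.25], [0.085, -8, -2.5, 0.4, 0, 0, 3], [0.085, -9.436, -2.948, 0.4, 0, 0, 3.525]]' | sed -n 2,3p
python3 -m creep '[[0.085, 0, 0, 0, 0, 0, 0], [0.085, 0, 0, 1.2, 0, 0, 0], [0.085, 0, 0, 2.8, 0, 0, 0], [0.085, 0, 0, 3.4, 0, 0, 0], [0.085, 0, 0, 3.4, 0, 0, 0]]' | sed -n 2,3p
python3 -c "
from h import *
F=[grab_frame('scene') for _ in range(4)]
tool([.5392,-.1262,.001],1.146)"
```

```text
position: [0.5374, -0.129, 0.1694]
tool_rot: [-3.141, 0.001, 1.141]
position: [0.5379, -0.1258, 0.0848]
tool_rot: [-3.14, 0.0, 1.148]
at [ 0.5389 -0.1265  0.0865] [ 3.14  -0.     1.147] t 29.0
shift [ 0.0004 -0.      0.0855] rot [ 0.002 -0.     0.001]
```

In the tool's units: 0.085 m is 3.4, 0.075 m is 3.

```bash
python3 -m creep '[[0.085, 0, 0, 1, 0, 0, 0], [0.085, 0, 0, 2, 0, 0, 0], [0.085, 0, 0, 3, 0, 0, 0], [0.085, 0, 0, 3.4, 0, 0, 0], [0.085, 0, 0, 3.4, 0, 0, 0]]' | sed -n 2,4p
python3 -m creep '[[0.085, 0, 0, 0, 0, 0, 0], [0.03, 0, 0, 0, 0, 0, 0], [0.03, 0, 0, 0, 0, 0, 0], [0.03, 0, 0, 0, 0, 0, 0], [0.03, 0, 0, 0, 0, 0, 0]]' 60
python3 -m creep '[[0.03, 0, 0, 0, 0, 0, 0]]'
python3 -m creep '[[0.03, 0, 0, -0.8, 0, 0, 0], [0.03, 0, 0, -2.8, 0, 0, 0], [0.03, 0, 0, -4.8, 0, 0, 0], [0.03, 0, 0, -6.8, 0, 0, 0], [0.03, 0, 0, -6.8, 0, 0, 0]]'
python3 -c "
from h import *
tool([.503,.3995,.17],1.146)"
```

```text
position: [0.5384, -0.1265, 0.0006]
tool_rot: [3.142, -0.0, 1.147]
force: [0.0, 0.1, 1.4]
clock: 30.25
position: [0.5384, -0.1266, 0.0008]
tool_rot: [3.141, 0.0, 1.147]
force: [-1.7, -0.1, 9.7]
grip_width: 0.041
finger_force: 61.0
clock: 30.38
position: [0.5384, -0.1266, 0.0008]
tool_rot: [3.141, 0.0, 1.147]
force: [-2.5, 0.4, 9.9]
grip_width: 0.0414
finger_force: 61.0
clock: 31.0
position: [0.5398, -0.1268, 0.1736]
tool_rot: [3.136, -0.001, 1.146]
force: [-0.1, 0.4, -3.6]
grip_width: 0.0415
finger_force: 62.5
at [ 0.5398 -0.1268  0.1736] [ 3.136e+00 -1.000e-03  1.146e+00] t 31.0
shift [ 0.4645 -0.2503  0.0027] rot [ 0.005 -0.001  0.   ]
```

In the tool's units: 0.235 m is 9.4, 0.185 m is 7.4.

```bash
python3 -m creep '[[0.03, 1.4, -0.76, -0.4, 0, 0, 0], [0.03, 3.4, -1.84, -0.4, 0, 0, 0], [0.03, 5.4, -2.92, -0.4, 0, 0, 0], [0.03, 7.4, -4, -0.4, 0, 0, 0], [0.03, 9.4, -5.064, -0.4, 0, 0, 0]]' | sed -n 2,3p
python3 -m creep '[[0.03, 2, -1.08, 0, 0, 0, 0], [0.03, 4, -2.16, 0, 0, 0, 0], [0.03, 6, -3.24, 0, 0, 0, 0], [0.03, 8, -4.32, 0, 0, 0, 0], [0.03, 9.18, -4.948, 0, 0, 0, 0]]' | sed -n 2,3p
python3 -m creep '[[0.03, 0, 0, 0, 0, 0, 0], [0.03, 0, 0, 1.2, 0, 0, 0], [0.03, 0, 0, 2.8, 0, 0, 0], [0.03, 0, 0, 3.6, 0, 0, 0], [0.03, 0, 0, 3.6, 0, 0, 0]]' | sed -n 2,3p
python3 -c "
from h import *
F=[grab_frame('scene') for _ in range(4)]
tool([.503,.3995,.0512],1.146)"
```

```text
position: [0.5186, 0.1412, 0.1791]
tool_rot: [-3.14, 0.001, 1.147]
position: [0.4995, 0.4025, 0.1786]
tool_rot: [-3.14, 0.001, 1.149]
position: [0.5008, 0.3989, 0.089]
tool_rot: [-3.141, 0.002, 1.146]
at [0.5018 0.4003 0.0917] [ 3.141e+00 -2.000e-03  1.147e+00] t 33.08
shift [-0.0003  0.0014  0.0405] rot [ 0.001 -0.002  0.001]
```

In the tool's units: 0.0395 m is 1.58, 0.037 m is 1.48.

```bash
python3 -m creep '[[0.03, 0, 0.04, 0.6, 0, 0, 0], [0.03, 0, 0.04, 1.2, 0, 0, 0], [0.03, 0, 0.04, 1.48, 0, 0, 0], [0.03, 0, 0.04, 1.58, 0, 0, 0], [0.03, 0, 0.04, 1.58, 0, 0, 0]]' | sed -n 2,4p
python3 -m creep '[[0.03, 0, 0, 0.04, 0, 0, 0], [0.03, 0, 0, 0.04, 0, 0, 0]]' | sed -n 2,4p
```

```text
position: [0.5019, 0.3994, 0.0509]
tool_rot: [-3.142, 0.0, 1.147]
force: [-3.5, -2.8, 3.8]
position: [0.5019, 0.3995, 0.0509]
tool_rot: [3.141, 0.0, 1.147]
force: [-8.3, -8.4, 19.0]
```

```bash
python3 -m creep '[[0.03, 0, 0, -0.06, 0, 0, 0], [0.085, 0, 0, -0.06, 0, 0, 0], [0.085, 0, 0, -0.06, 0, 0, 0], [0.085, 0, 0, -0.06, 0, 0, 0], [0.085, 0, 0, -0.06, 0, 0, 0]]'
python3 -m creep '[[0.085, 0, 0, -1.2, 0, 0, 0], [0.085, 0, 0, -3.2, 0, 0, 0], [0.085, 0, 0, -5.6, 0, 0, 0], [0.085, 0, 0, -7.2, 0, 0, 0], [0.085, 0, 0, -7.2, 0, 0, 0]]' | sed -n 2,3p
python3 -c "
from h import *
tool([.30,.42,.24],1.147)"
```

```text
clock: 34.58
position: [0.5021, 0.3994, 0.0513]
tool_rot: [-3.142, -0.0, 1.147]
force: [0.6, -0.5, -0.4]
grip_width: 0.0849
finger_force: 0.0
position: [0.5031, 0.4004, 0.2346]
tool_rot: [3.139, -0.005, 1.146]
at [0.5031 0.4004 0.2346] [ 3.139 -0.005  1.146] t 35.2
shift [-0.0657 -0.1931 -0.0062] rot [ 0.002 -0.005 -0.001]
```

```bash
python3 -m creep '[[0.085, -0.64, -1.92, 0, 0, 0, 0], [0.085, -1.32, -3.84, 0, 0, 0, 0], [0.085, -2, -5.8, 0, 0, 0, 0], [0.085, -2.6, -7.72, 0, 0, 0, 0], [0.085, -2.6, -7.72, 0, 0, 0, 0]]' | sed -n 2,3p
python3 - <<'E'
from h import *
F=[grab_frame('top') for _ in range(9)]; W=cloud('top',np.median([f[1] for f in F],0)); z=W[...,2]
def M(nm,lo,hi,p,r,zz):
    a,b=proj("top",p).round().astype(int); m=((z>lo)&(z<hi)).astype(np.uint8); w=np.zeros_like(m); w[b-r:b+r,a-r:a+r]=1; m&=w
    k,l,st,_=cv2.connectedComponentsWithStats(m,connectivity=4); v,u=np.nonzero(l==1+st[1:,4].argmax())
    P=(ray("top",u,v,zz)[:,:2]*1000).astype(np.float32); R_=cv2.minAreaRect(P); print(nm,P.mean(0).round(1),np.round(R_[0]+R_[1],1),round(R_[2],1),np.median(z[v,u]).round(4))
M("hub",.113,.13,(.538,-.394,.12),12,.120); M("disc",.064,.078,(.539,-.394,.07),23,.07)
M("motor",.097,.109,(.502,.3995,.103),12,.103); M("pan",.049,.0605,(.503,.4,.055),24,.055)
M("upright",.124,.14,(.544,.121,.13),14,.130); M("foot",.073,.084,(.573,.13,.078),16,.078); M("plat",.062,.073,(.573,.13,.068),22,.068)
cv2.imwrite('pics/end.png',cv2.resize(F[-1][0][120:260,105:445],(800,330),interpolation=cv2.INTER_CUBIC))
E
```

```text
position: [0.2961, 0.4201, 0.2311]
tool_rot: [-3.141, 0.0, 1.151]
hub [ 539.5 -392.8] [ 538.5 -391.6   33.8   31. ] 89.7 0.1207
disc [ 537.3 -393.8] [ 538.3 -395.2  110.1  108.5] 89.7 0.0708
motor [503.1 398.2] [503.6 398.6  43.5  42.2] 65.6 0.1037
pan [500.2 398.4] [502.2 400.4 120.  117.6] 2.1 0.0551
upright [543.2 120.3] [543.2 120.8  10.9  54.9] 15.3 0.1302
foot [582.6 131.9] [582.7 131.7  50.7  57.9] 13.3 0.0785
plat [570.8 128.4] [573.1 129.7 110.6 109.5] 89.7 0.0684
```

View pics/end.png

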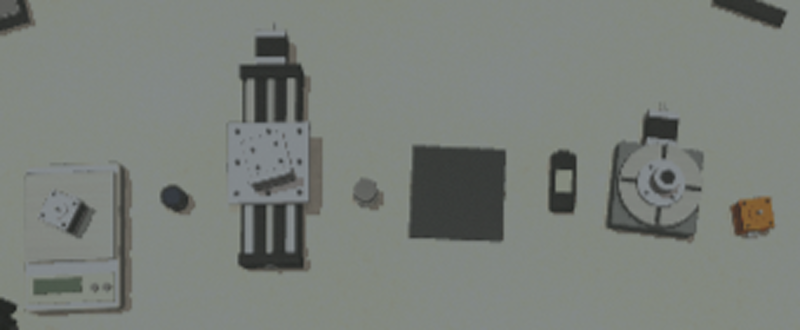

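The final view shows the hub on the disc at (665,178), the motor on the pan at (65,212) and the bracket on the platform at (268,160). All are within about 3 mm of centre, and the bystanders haven't moved.

```bash
python3 -c "
from workcell import job
print(job.job_done())"
```

```text
the job is handed in; nothing more can be done
None
```

I moved all three samples and handed the job in at about 36 s; by camera each is within about 3 mm of its station's centre, upright, and the bystanders look unmoved; the judge's verdict was not shown.

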